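# Check a rod coupling's release button on the bench force gauge and sort it

## Robot

A 6-joint arm with a two-finger parallel gripper is mounted at the origin on the work surface. World frame = base frame: x ahead of the robot, y to its left, z up, the work surface at z = 0. Lengths are in mm, angles in rad, forces in N, time in s.
With the tool pointing down it reaches from about 350 to 875 mm from the base axis. Payload 4.2 kg.
Tool frame: the origin (TCP) lies on the mounting face of the last link; the fingertips stand 173 mm ahead of it and the grasp point (between the pads) lies 155 mm ahead of it (tcp_to_grasp is the distance from the TCP to the grasp point, in mm); z points along the fingers, y is the direction in which the jaws open and shut (so a half turn about z gives the same grasp; the last joint's range is limited). The gripper opens to 85 mm and grips with 20 to 120 N. Pads are 22 mm wide; open, the fingers measure 114 mm over their backs; the gripper's body (76 mm by 85 mm) begins 54 mm behind the grasp point. The pads swing forward as they close: fully open they stand 13 mm farther back than shut.
Start: joints at [-0.912, 0.385, 0.008, 0, -1.194, -0.259], TCP at [243.285, -575.684, 404.712] pointing down, gripper open.
Joint ranges: [-3.14, 3.14], [-1.21, 2.06], [-1.07, 1.41], [-3.16, 2.05], [-2.99, -0.16], [-3.1, 3.1]. Speed limits (rad/s): [2.79, 2.79, 3.14, 3.14, 3.14, 3.14].

## Interface

Orientations are given as a unit quaternion [x, y, z, w].
In Python, from bench import * gives the robot as it stands. The module is installed in compiled form; this text tells all that it offers.
- The arm moves only by the tool apply_moves, never from a script. Its arguments are lists of equal length, an entry for each row: "fingers": the closure, from 0 (fully open) to 1 (shut); "dp": the shift along the world's x, y, z in cm, a list of three; "yaw": the turn about the world's z in degrees. A call has 1 to 10 rows; each row is the pose to reach, as a shift and turn from the pose measured when the call began; what a row does not reach only later rows make up. A row lasts 1/10 s, in which the tool goes at most 50 mm and 8.59 degrees, less where a joint would pass 70% of its speed; a pose out of reach is approached as far as the arm can. A call with a gripper value outside its range is refused whole. The fingers move at their own pace and stop on an object; the grip force is fixed at half the most. Time passes only in rows, so rows that repeat a pose let the fingers close. It gives the time, the measured TCP pose, the force and the opening at its end, in the units of the state.
- read_state(): the state, without advancing time (a new reading comes with each control period).
- get_image(name): name is "scene" or "top"; returns a dict with "color" (420x560x3 uint8, blue, green, red), "mtx" (3x3 intrinsics, pixels), "k1" (the pictures are not rectified: a ray, as slopes to the right and down, at radius r is drawn at 1 + k1 r^2 times it, then the intrinsics apply), "camera_from_world" (4x4, takes a point from world to camera coordinates). Camera axes: x right, y down, z forward; pixel columns grow to the right and rows downward; lengths in mm; the calibration is good to about 2 mm. A picture is of the moment at which its call begins. There is no depth.
- job_done(): hands the job in, once; it reports no verdict.
The state is a dict: "clock": time; "joints": joint angles; "joint_vel": joint speeds; "joint_efforts": joint torques, N m; "position": TCP position; "ee_rot": TCP orientation; "contact_force": force on the tool from outside, world axes, zero at the start; "wrist_torque": the same for the moment, N m; "gripper_width": finger opening in mm.
Only numpy, scipy, OpenCV 4.12 (cv2) and the standard library are available. Lean on these libraries where they do the work, as an engineer would, in place of code of your own. Each camera call takes 0.05 s, during which the arm holds its last target. There are 200 camera calls.

## Task

Test the release latch of the rod coupling on the bench force gauge: press its blue button straight down, slowly and only until it clicks (do not ram it against its end stop or lean on the coupling itself, that spoils the reading). If the red maximum hand then stands in the green sector, 11 to 16 N, lay the coupling flat, button up, in the wooden crate; if the latch is weaker or stiffer, lay it so in the red bin. Leave everything else on the bench where it is.

Things in the scene. Friction and masses are not known exactly. Their poses are not given: they have to be found in the camera images.
- gauge: Bench force gauge, fixed: blue-grey cast base 300 x 150 mm, top 44 mm above the table, with a spring platform and a dial. Origin on the table, right under the middle of the platform; +x points along the base to the dial, z up.
- bed_top (a point): Centre of the platform's top, 63 mm above the table: a steel bed 130 (gauge x) x 46 (y) mm that sinks 0.22 mm per N; zero is set with the coupling on it. Four posts, 8 x 6 mm, stand 14 mm above the bed at x = +-50, y = +-19 mm and keep the coupling's round ends between them.
- dial_centre (a point): Centre of the dial's glass, 74 mm above the table, 150 mm from the platform's middle along the gauge's +x. Dial 134 mm across; a tick each newton, long every 5 N, from 0 to 25 N clockwise; 0 N lies 107 deg anticlockwise (from above) from the gauge's +x, then 8.6 deg per N. Green sector: 11 to 16 N.
- needle (a joint): Black needle of the dial: the force now on the platform, in rad clockwise from 0 N; 0.15 rad per N. It falls back when the latch clicks or is let go.
- max_hand (a joint): Red maximum hand of the dial: carried along by the needle and left standing at the largest force so far, same scale (0.15 rad per N, green sector 1.65 to 2.4 rad). Starts at 0, does not come back by itself.
- coupling: The rod coupling to test, loose, 0.35 kg, lying on the platform along the gauge's x. Aluminium block 70 (x) x 34 (y) x 32 (z) mm; round ends 26 mm thick to x = +-60 mm (knurled steel at +x, brass at -x, there with a thin nipple to -72 mm). Origin: centre of the block's underside, z up. Can be gripped on the long sides (34 mm apart) at x = 0, where both sides are free.
- button_top (a point): Centre of the top of the coupling's blue button, at x = +18 mm, y = 0, 48.5 mm above the coupling's underside when out. The button is 20 (x) x 18 (y) mm, stands 16.5 mm out of the block and is pushed straight down.
- button (a joint): Travel of the blue button in m: 0 out, 0.0125 at its end stop. Sprung: from 2 N the force climbs to its peak, the release force (somewhere from 7 to 20 N, differs each time), at about 3 mm, then the latch clicks: the force falls by about half or more and the button runs in to 6 to 10 mm. It is through at 6 mm. Let go, it comes out again.
- good_crate: Open wooden crate for good couplings, fixed, 210 (x) x 160 (y) x 52 mm outside, walls and floor 8 mm thick, 16 mm square blocks in the inner corners. Origin on the table under its centre. It and the red bin may swap sides.
- reject_bin: Open red plastic bin for rejected couplings, fixed, 210 (x) x 160 (y) x 52 mm outside, walls and floor 5 mm thick. Origin on the table under its centre.
- spare_coupling: Another, untested coupling of the same shape lying loose on the bench near the robot, on the left; origin at the centre of its underside. To be left alone.
- ferrule_tin: Small open round tin of steel ferrules, 60 mm across, 45 mm tall, loose, on the right of the gauge's dial; origin under its middle. To be left alone.
- flue_brush: Finished steel flue brush, 110 mm across and about 190 mm long, lying loose; origin under its middle. To be left alone.
- wire_bundle: Flat bundle of dark steel bristle wires, 160 x 106 x 15 mm, loose; origin under its middle. To be left alone.
- mallet: Mallet, pale head 55 x 95 x 50 mm and wooden handle, 250 mm long, loose, near the robot; origin under its middle, +x towards the head. To be left alone.
Things that resemble listed ones, but are neither listed nor needed, are in the scene too. Leave any purple or turquoise look-alike of the coupling alone.

How it is judged (in metres and radians):
On the way, in this order (a step that is already met when the one before it is completed fails the run):
1. the button is pressed through its click on the gauge (travel past 6 mm, maximum hand past 4 N) (value of joint button above 0.006 m and value of joint max_hand above 0.6 rad), for 0.04 s.
2. the coupling lies in the box that its release force calls for (((x of coupling in the frame of good_crate between -0.07 and 0.07 m and y of coupling in the frame of good_crate between -0.06 and 0.06 m and z of coupling in the frame of good_crate between 0 and 0.02 m and value of joint max_hand between 1.545 and 2.505 rad) or (x of coupling in the frame of reject_bin between -0.07 and 0.07 m and y of coupling in the frame of reject_bin between -0.06 and 0.06 m and z of coupling in the frame of reject_bin between 0 and 0.02 m and (value of joint max_hand below 1.755 rad or value of joint max_hand above 2.295 rad)))), for 0.2 s.
At the end, for the whole second after the job is handed in: The coupling lies flat, button up and out, at rest on the floor of the right box (origin within 70 mm in x, 60 mm in y of its centre): the wooden crate if the maximum hand stands at 11 to 16 N, else the red bin; within 0.7 N of a limit either will do. Tilt under 0.15 rad (((x of coupling in the frame of good_crate between -0.07 and 0.07 m and y of coupling in the frame of good_crate between -0.06 and 0.06 m and z of coupling in the frame of good_crate between 0 and 0.02 m and value of joint max_hand between 1.545 and 2.505 rad) or (x of coupling in the frame of reject_bin between -0.07 and 0.07 m and y of coupling in the frame of reject_bin between -0.06 and 0.06 m and z of coupling in the frame of reject_bin between 0 and 0.02 m and (value of joint max_hand below 1.755 rad or value of joint max_hand above 2.295 rad))) and angle between coupling's own z axis and vertical below 0.15 rad and linear speed of coupling below 0.02 m/s and value of joint button below 0.002 m); the robot touches nothing.
It fails at once if over 10 N on the gauge with the button out (the coupling itself leaned on) or held against its end stop (past 12 mm) (value of joint needle above 1.5 rad and (value of joint button below 0.0002 m or value of joint button above 0.012 m)).
It fails at once if the gauge loaded past 24 N (value of joint needle above 3.6 rad).
It fails at once if the coupling dropped or thrown (over 0.7 m/s with the fingers off it) (linear speed of coupling above 0.7 m/s and contact force between the fingers and coupling below 0.05 N).
It fails at once if another thing on the bench shifted by more than 20 mm (distance of any of spare_coupling, ferrule_tin, flue_brush, wire_bundle, mallet from where it was at the start of the episode above 0.02 m).
It also fails if it takes over 56 s, if anything falls off the work surface, if the arm or the gripper's body presses on something with over 40 N, if the wrist force passes 120 N, or if a joint passes its speed limit or range.

## Working session

There is one attempt and no reset: what is moved stays moved. The work goes in short steps, Python scripts to look and compute and a tool call to move; the robot and the scene stay as the last step left them, time stands still between calls to the robot, and variables do not carry over. Pictures are saved under pics/ and viewed, about 8 in all and at most 12, crops included, and the job is handed in when it is done.

Besides the shell and the picture viewer there is one more tool, called after "Request:" as name(argument=value, ...), one argument or row to a line, values as JSON. apply_moves: Moves the arm, as the interface text tells. Its arguments: {"type":"object","properties":{"fingers":{"type":"array","items":{"type":"number"}},"dp":{"type":"array","items":{"type":"array","items":{"type":"number"}}},"yaw":{"type":"array","items":{"type":"number"}}},"required":["fingers","dp","yaw"]}

```bash
mkdir -p pics; cat > h.py <<'E'
from bench import *
import numpy as np, cv2
def ray(im,u,v):
    K=im["mtx"];d=np.array([[[u,v]]],float)
    n=cv2.undistortPoints(d,K,np.array([im["k1"],0,0,0],float))[0,0]
    T=im["camera_from_world"];R=T[:3,:3];return -R.T@T[:3,3],R.T@np.array([n[0],n[1],1.])
def onz(im,u,v,z):
    o,d=ray(im,u,v);return o+d*(z-o[2])/d[2]
def pix(im,p):
    T=im["camera_from_world"];c=T[:3,:3]@np.array(p,float)+T[:3,3];s=c[:2]/c[2];s=s*(1+im["k1"]*(s@s))
    return (im["mtx"]@np.array([s[0],s[1],1]))[:2]
E
python3 - <<'E'
from h import *
s=read_state();print(s)
for n in("scene","top"):
    im=get_image(n);cv2.imwrite(f"pics/{n}0.png",cv2.resize(im["color"],(800,600)));np.save(f"{n}0.npy",im,allow_pickle=True)
    print(n,im["mtx"],im["k1"],im["camera_from_world"])
E
```

```text
{'clock': 0.0, 'joints': array([-9.12403627e-01,  3.85602847e-01,  6.62585141e-03, -5.24210771e-04,
       -1.19398993e+00, -2.58574661e-01]), 'joint_vel': array([-0.00115556,  0.00019557, -0.0005276 ,  0.00051807,  0.00155978,
        0.00236526]), 'joint_efforts': array([ 3.56147775e-04, -3.92288733e+01,  1.88400686e+01,  4.18607578e+00,
       -4.62995900e-03, -1.60790353e-05]), 'position': array([ 243.22873855, -575.51650694,  403.589476  ]), 'ee_rot': array([-1.98485258e-01,  9.80103242e-01,  1.08103511e-03, -2.61888318e-04]), 'contact_force': array([0.29500696, 0.58003397, 0.44577813]), 'wrist_torque': array([ 0.01124659, -0.04197707,  0.01291827]), 'gripper_width': 85.23834822224254}
scene [[403.39172343   0.         275.08248246]
 [  0.         403.39172343 200.30376927]
 [  0.           0.           1.        ]] -0.05371106280424175 [[ 6.15576303e-01  7.88023096e-01  9.24208706e-03 -2.96332920e+02]
 [ 4.70265356e-01 -3.57893865e-01 -8.06698504e-01 -1.46051821e+02]
 [-6.32389366e-01  5.00930716e-01 -5.90890944e-01  1.34516133e+03]
 [ 0.00000000e+00  0.00000000e+00  0.00000000e+00  1.00000000e+00]]
top [[411.98414733   0.         283.00708261]
 [  0.         411.98414733 205.3618201 ]
 [  0.           0.           1.        ]] -0.01703668027602197 [[ 5.83017166e-03 -9.99967283e-01  5.60724149e-03 -1.17970341e+01]
 [-9.96943807e-01 -6.24920307e-03 -7.78716391e-02  4.92602314e+02]
 [ 7.79041322e-02 -5.13609966e-03 -9.96947625e-01  1.31721057e+03]
 [ 0.00000000e+00  0.00000000e+00  0.00000000e+00  1.00000000e+00]]
```

View pics/top0.png

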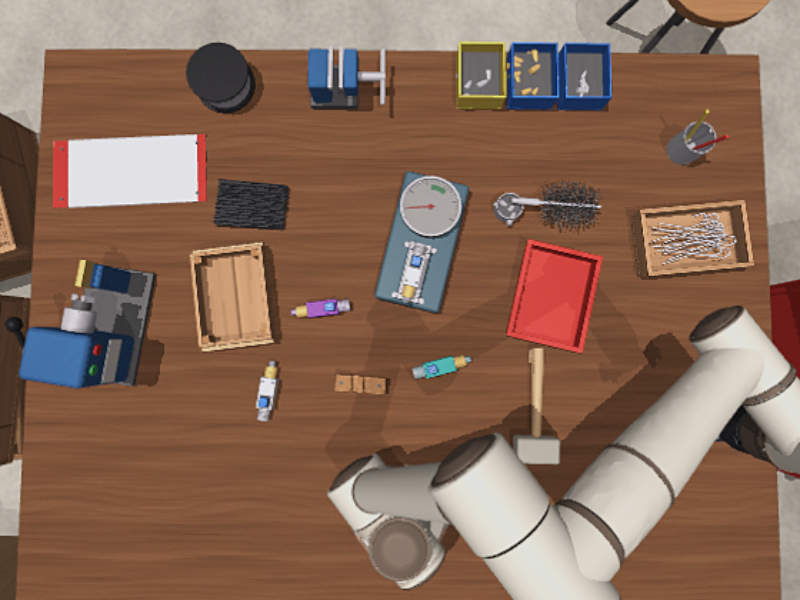

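View pics/scene0.png

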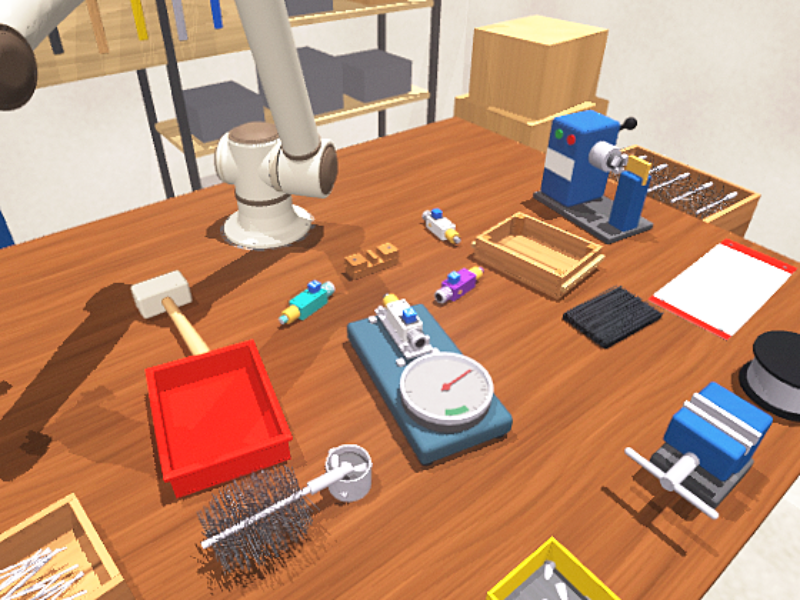

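The top view (800x600 scale) shows these coupling-like things:
- The one on the gauge at (412,265): grey with a blue button, lying on the platform. This one fits the description.
- The spare at (267,390).
- A purple look-alike at (322,308).
- A turquoise look-alike at (442,366).

The wooden crate is at (231,297) and the red bin at (555,297). I'll measure the gauge and confirm with an enlarged crop.

```bash
cat > m.py <<'E'
from h import *
def big(mask):
    n,l,st,c=cv2.connectedComponentsWithStats(mask.astype(np.uint8)); i=1+np.argmax(st[1:,4]); return (l==i).astype(np.uint8),c[i],st[i]
def region(mask,c,r):
    m=np.zeros_like(mask);u,v=int(c[0]),int(c[1]);m[v-r:v+r,u-r:u+r]=mask[v-r:v+r,u-r:u+r];return m
E
python3 - <<'E'
from m import *
S={n:np.load(n+"0.npy",allow_pickle=True).item() for n in("scene","top")}
approx={"top":dict(but=(291,184),dial=(302,144),red=(388,207),wood=(162,207)),"scene":dict(but=(287,221),dial=(312,272))}
P={}
for n,im in S.items():
    hsv=cv2.cvtColor(im["color"],cv2.COLOR_BGR2HSV);H,Sa,V=[hsv[...,i].astype(int) for i in range(3)]
    blue=(H>100)&(H<125)&(Sa>140)&(V>90)
    b,c,st=big(region(blue,approx[n]["but"],14)); print(n,"button",c,st[4],onz(im,*c,111.5)); P[n,'but']=c
    br=(H>15)&(H<32)&(Sa>90)&(V>120); b,c,st=big(region(br,np.array(approx[n]["but"])+((-5,18)if n=="top" else(-12,-12)),12));print("brass",c,st[4],onz(im,*c,63+29-3))
    d=(Sa<40)&(V>150); b,c,st=big(region(d,approx[n]["dial"],40)); cs,_=cv2.findContours(b,cv2.RETR_EXTERNAL,cv2.CHAIN_APPROX_NONE)
    h=cv2.convexHull(max(cs,key=cv2.contourArea)); e=cv2.fitEllipse(h); print("dial",e,onz(im,*e[0],74)); P[n,'dial']=e[0]
    if n=="top":
        base=(H>95)&(H<112)&(Sa>50)&(Sa<170)&(V<140);base=region(base,(300,172),60);b,c,st=big(base);cs,_=cv2.findContours(b,0,1);r=cv2.minAreaRect(max(cs,key=cv2.contourArea))
        q=[onz(im,*p,44) for p in cv2.boxPoints(r)];print("base",np.round(q),np.mean(q,0),[np.linalg.norm(q[i]-q[i-1]) for i in range(2)])
        red=((H<8)|(H>172))&(Sa>150)&(V>80); wood=(H>8)&(H<25)&(V>150)&(Sa>60)
        for k,m in(("red",red),("wood",wood)):
            b,c,st=big(region(m,approx[n][k],48));cs,_=cv2.findContours(b,0,1);r=cv2.minAreaRect(max(cs,key=cv2.contourArea))
            q=[onz(im,*p,52) for p in cv2.boxPoints(r)];print(k,np.round(q),np.mean(q,0),[np.linalg.norm(q[i]-q[i-1]) for i in range(2)])
for k in("but","dial"):
    (o1,d1),(o2,d2)=[ray(S[n],*P[n,k]) for n in("scene","top")]
    t=np.linalg.lstsq(np.c_[d1,-d2],o2-o1,rcond=None)[0];print(k,"tri",o1+t[0]*d1,o2+t[1]*d2)
a=S["top"]["color"][118:222,258:335];b=S["scene"]["color"][190:330,235:365]
cv2.imwrite("pics/crop0.png",np.hstack([cv2.resize(a,(444,600),interpolation=2),cv2.resize(b,(350,377),interpolation=2)] if 0 else [cv2.resize(a,(400,540),interpolation=2),cv2.resize(b,(400,540),interpolation=2)]))
E
```

```text
scene button [285.93877551 221.97959184] 49 [572.4488091  -41.82195134 111.5       ]
brass [272.2745098 209.       ] 51 [493.33761578 -18.95435038  89.        ]
dial ((304.6153869628906, 263.4775695800781), (55.47307205200195, 85.99597930908203), 121.9979248046875) [667.79319631 -67.83323308  74.        ]
top button [293.8 181.2] 5 [559.18675307 -40.65742079 111.5       ]
brass [285.59677419 203.58064516] 62 [492.75768588 -16.38962099  89.        ]
dial ((301.00677490234375, 143.62879943847656), (41.73818588256836, 42.912200927734375), 93.86388397216797) [683.76244062 -64.08901696  74.        ]
base [[ 483.   59.   44.]
 [ 771.  -10.   44.]
 [ 736. -154.   44.]
 [ 448.  -82.   44.]] [609.6470227  -46.83158116  44.        ] [np.float64(144.9586397881053), np.float64(296.6313690973803)]
red [[ 398. -229.   52.]
 [ 617. -280.   52.]
 [ 578. -455.   52.]
 [ 360. -401.   52.]] [ 488.19622234 -341.36248236   52.        ] [np.float64(176.73278623278333), np.float64(224.754279888982)]
wood [[584. 477.  52.]
 [604. 311.  52.]
 [379. 280.  52.]
 [359. 443.  52.]] [481.63340776 377.53164034  52.        ] [np.float64(226.64936723714922), np.float64(166.94577681555822)]
but tri [564.74978162 -35.26546793 103.23447789] [560.3824386  -40.92862981 102.81029017]
dial tri [673.67257031 -73.58772442  82.20677778] [681.55713056 -63.62484601  83.54408937]
```

View pics/crop0.png

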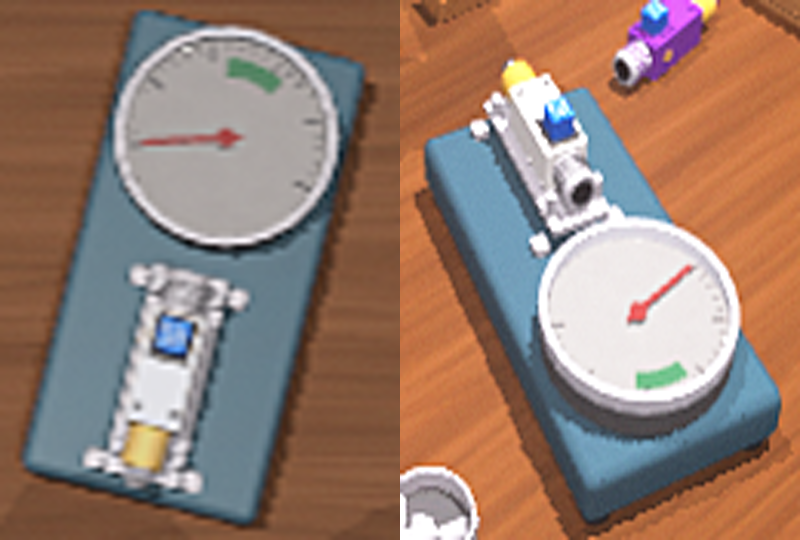

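The crop confirms it. The coupling on the platform is grey-white, with the blue button towards the dial and the brass end away from it. Button top is at about (173,335) in the left crop. Dial centre is at (226,136), and the red hand stands at 0, pointing left. I'll refine the button position from its bright top face and cross-check it against the gauge axis.

```bash
python3 - <<'E'
from m import *
S={n:np.load(n+"0.npy",allow_pickle=True).item() for n in("scene","top")}
for n,c in(("top",(291,183)),("scene",(287,221))):
    im=S[n]["color"];B,G,R=[im[...,i].astype(int) for i in range(3)]
    m=region((B>R+50)&(B>110),c,12);b,cc,st=big(m);bt=region((B>R+50)&(B>185),c,12);b2,c2,st2=big(bt)
    print(n,cc,st,onz(S[n],*cc,111.5),"| bright",c2,st2,onz(S[n],*c2,111.5))
im=S["top"]
d=onz(im,301.3,144,74);c,s=np.cos(np.radians(-13.8)),np.sin(np.radians(-13.8))
for dx,z,nm in((0,63,"bed"),(18,111.5,"but")):
    p=d-np.array([(150-dx)*c,(150-dx)*s,0]);p[2]=z;print(nm,p,"top",pix(im,p),"scene",pix(S["scene"],p))
T=read_state();R=__import__("scipy.spatial.transform",fromlist=["Rotation"]).Rotation.from_quat(T["ee_rot"]).as_matrix();print(np.degrees(np.arctan2(R[1,1],R[0,1])),T["position"])
E
```

```text
top [290.85  182.125] [288 179   7   7  40] [556.29975502 -31.71862137 111.5       ] | bright [290.81818182 182.12121212] [288 179   7   7  33] [556.31069213 -31.62204975 111.5       ]
scene [291.07065217 220.63586957] [281 213  18  20 184] [575.73964273 -29.71818525 111.5       ] | bright [289.04918033 217.47540984] [282 213  17   9  61] [564.29660523 -26.11064699 111.5       ]
bed [536.91168068 -29.23536721  63.        ] top [289.65547932 190.30136059] scene [280.03870836 228.24512618]
but [554.39209772 -33.52896944 111.5       ] top [291.4441163  182.75317073] scene [283.72833029 216.54242979]
112.89571296553513 [ 243.23568954 -575.54386237  403.73906142]
```

Request:
apply_moves(
  fingers=[1,1,1,1,1,1,1,1,1,1],
  dp=[
    [2,3.4,0],
    [4,7,0],
    [6.2,10.8,0],
    [8.4,14.6,0],
    [10.6,18.4,0],
    [12.8,22.3,0],
    [15,26.1,0],
    [17.2,30,0],
    [19.4,33.7,0],
    [21,36.5,0],
  ],
  yaw=[-2,-5,-9,-13,-17,-21,-25,-29,-33,-36.7],
)

```text
clock: 1.1
position: [453.9, -208.4, 403.5]
ee_rot: [0.121, 0.993, 0.001, -0.0]
contact_force: [-0.1, -0.3, -0.1]
gripper_width: 0.0
```

Request:
apply_moves(
  fingers=[1,1,1,1,1,1,1,1,1,1],
  dp=[
    [2,3.5,0],
    [4.2,7.2,0],
    [6.4,11,0],
    [8.6,14.8,0],
    [10.16,17.61,-1],
    [10.16,17.61,-4],
    [10.16,17.61,-7],
    [10.16,17.61,-9],
    [10.16,17.61,-10.2],
    [10.16,17.61,-10.2],
  ],
  yaw=[0,0,0,0,0,0,0,0,0,0],
)

```text
clock: 2.1
position: [555.1, -32.4, 299.7]
ee_rot: [0.121, 0.993, 0.001, -0.002]
contact_force: [0.4, -0.6, -0.1]
gripper_width: -0.2
```

```bash
python3 - <<'E'
from m import *
s=read_state();print(s["position"],s["ee_rot"],s["contact_force"])
a=get_image("scene");b=get_image("top")
p=s["position"]-[0,0,173];print(p,pix(a,p),pix(b,p))
cv2.imwrite("pics/c1.png",cv2.resize(a["color"][160:300,220:360],(600,600),interpolation=2))
E
```

```text
[555.10363356 -32.38317246 299.71131683] [ 1.20920577e-01  9.92659918e-01  5.23008698e-04 -2.05599094e-03] [ 0.41287875 -0.6441291  -0.12743779]
[555.10363356 -32.38317246 126.71131683] [284.47533839 211.18763901] [291.19484856 181.8418956 ]
```

View pics/c1.png

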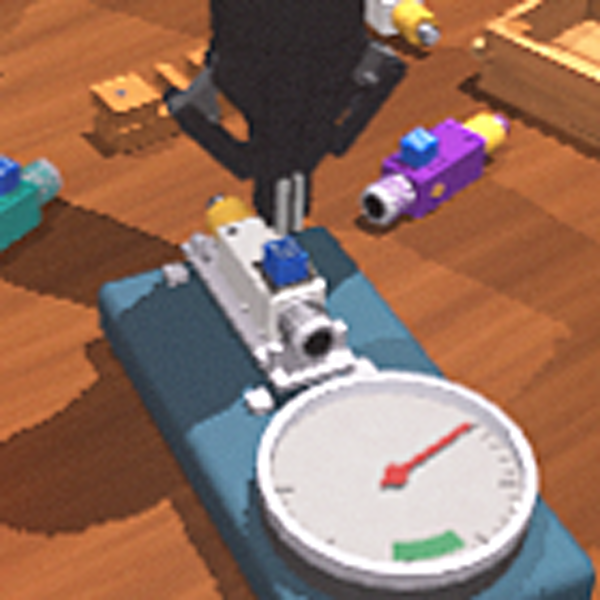

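The fingertips (287,228) sit directly above the button top (283,247) in the crop, and the offset matches the expected gap. The red hand is still at 0. I'll descend slowly.

Request:
apply_moves(
  fingers=[1,1,1,1,1,1,1,1,1,1],
  dp=[
    [0,0,-0.3],
    [0,0,-0.6],
    [0,0,-0.8],
    [0,0,-1.0],
    [0,0,-1.1],
    [0,0,-1.15],
    [0,0,-1.2],
    [0,0,-1.25],
    [0,0,-1.3],
    [0,0,-1.3],
  ],
  yaw=[0,0,0,0,0,0,0,0,0,0],
)

```text
clock: 3.2
position: [555.9, -32.3, 289.2]
ee_rot: [0.121, 0.993, 0.001, 0.0]
contact_force: [-0.4, -0.6, -0.6]
gripper_width: -0.1
```

Request:
apply_moves(
  fingers=[1,1,1,1,1,1,1,1,1,1],
  dp=[
    [0,0,-0.05],
    [0,0,-0.1],
    [0,0,-0.15],
    [0,0,-0.2],
    [0,0,-0.25],
    [0,0,-0.3],
    [0,0,-0.35],
    [0,0,-0.4],
    [0,0,-0.45],
    [0,0,-0.5],
  ],
  yaw=[0,0,0,0,0,0,0,0,0,0],
)

```text
clock: 4.2
position: [556.0, -32.3, 284.4]
ee_rot: [0.121, 0.993, 0.001, 0.0]
contact_force: [-1.3, -0.0, 3.5]
gripper_width: -0.3
```

Request:
apply_moves(
  fingers=[1,1,1,1,1],
  dp=[
    [0,0,-0.04],
    [0,0,-0.08],
    [0,0,-0.12],
    [0,0,-0.16],
    [0,0,-0.2],
  ],
  yaw=[0,0,0,0,0],
)

```text
clock: 4.7
position: [556.0, -32.4, 282.8]
ee_rot: [0.121, 0.993, 0.001, 0.001]
contact_force: [-1.2, -0.3, 5.7]
gripper_width: -0.2
```

Request:
apply_moves(
  fingers=[1,1,1,1,1],
  dp=[
    [0,0,-0.04],
    [0,0,-0.08],
    [0,0,-0.12],
    [0,0,-0.16],
    [0,0,-0.2],
  ],
  yaw=[0,0,0,0,0],
)

```text
clock: 5.2
position: [556.0, -32.3, 281.6]
ee_rot: [0.12, 0.993, 0.001, 0.001]
contact_force: [-3.9, 0.4, 8.5]
gripper_width: 0.2
```

Request:
apply_moves(
  fingers=[1,1,1,1],
  dp=[
    [0,0,-0.04],
    [0,0,-0.08],
    [0,0,-0.12],
    [0,0,-0.16],
  ],
  yaw=[0,0,0,0],
)

```text
clock: 5.6
position: [555.9, -32.3, 281.0]
ee_rot: [0.12, 0.993, 0.001, 0.001]
contact_force: [-4.2, 1.2, 10.2]
gripper_width: 0.0
```

Request:
apply_moves(
  fingers=[1,1,1,1],
  dp=[
    [0,0,-0.05],
    [0,0,-0.1],
    [0,0,-0.14],
    [0,0,-0.18],
  ],
  yaw=[0,0,0,0],
)

```text
clock: 6.0
position: [555.9, -32.3, 280.6]
ee_rot: [0.12, 0.993, 0.001, 0.001]
contact_force: [-3.6, 1.5, 10.9]
gripper_width: -0.1
```

Request:
apply_moves(
  fingers=[1,1,1,1,1],
  dp=[
    [0,0,-0.13],
    [0,0,-0.16],
    [0,0,-0.19],
    [0,0,-0.22],
    [0,0,-0.25],
  ],
  yaw=[0,0,0,0,0],
)

```text
clock: 6.5
position: [555.8, -32.2, 279.7]
ee_rot: [0.12, 0.993, 0.0, 0.001]
contact_force: [-4.3, 2.3, 13.5]
gripper_width: 0.2
```

Request:
apply_moves(
  fingers=[1,1,1,1],
  dp=[
    [0,0,-0.19],
    [0,0,-0.22],
    [0,0,-0.25],
    [0,0,-0.28],
  ],
  yaw=[0,0,0,0],
)

```text
clock: 6.9
position: [555.7, -32.2, 278.9]
ee_rot: [0.119, 0.993, 0.0, 0.002]
contact_force: [-5.2, 1.9, 13.5]
gripper_width: -0.2
```

Request:
apply_moves(
  fingers=[1,1,1,1],
  dp=[
    [0,0,-0.21],
    [0,0,-0.24],
    [0,0,-0.27],
    [0,0,-0.3],
  ],
  yaw=[0,0,0,0],
)

```text
clock: 7.3
position: [555.6, -32.1, 277.8]
ee_rot: [0.119, 0.993, 0.0, 0.002]
contact_force: [-5.1, 0.5, 14.0]
gripper_width: 0.1
```

```bash
cat > dial.py <<'E'
from m import *
def dial(save=None):
    im=get_image("scene");c=im["color"];hsv=cv2.cvtColor(c,cv2.COLOR_BGR2HSV).astype(int);H,S,V=hsv[...,0],hsv[...,1],hsv[...,2]
    d=[682.6,-65.2];u,v=pix(im,[d[0],d[1],74]);print("centre px",u,v)
    box=np.zeros(H.shape,bool);yy,xx=np.mgrid[:H.shape[0],:H.shape[1]];pts=[pix(im,[d[0]+48*np.cos(t),d[1]+48*np.sin(t),74]) for t in np.arange(0,6.3,.2)]
    mk=np.zeros(H.shape,np.uint8);cv2.fillPoly(mk,[np.int32(pts)],1)
    for nm,m in(("red",((H<8)|(H>172))&(S>110)),("black",(V<90))):
        y,x=np.where(m&(mk>0))
        if len(x)<6: print(nm,len(x));continue
        P=np.array([onz(im,a,b,78)[:2] for a,b in zip(x,y)])-d;r=np.hypot(*P.T);f=r>18
        if f.sum()<3: print(nm,'few');continue
        v=P[f].mean(0);a=np.degrees(np.arctan2(v[1],v[0]));print(nm,f.sum(),"N",((107-13.8-a)%360)/8.6)
    if save: cv2.imwrite(save,cv2.resize(c[170:300,230:370],(700,600),interpolation=2))
E
python3 -c "
from dial import *
dial('pics/d1.png');print(read_state()['contact_force'],read_state()['position'])"
```

```text
centre px 310.27314113237526 266.96313469178534
red 20 N 13.62075290931022
black 0
[-4.83775712  1.59295798 11.52449245] [555.63788091 -32.09324361 277.6118125 ]
```

View pics/d1.png

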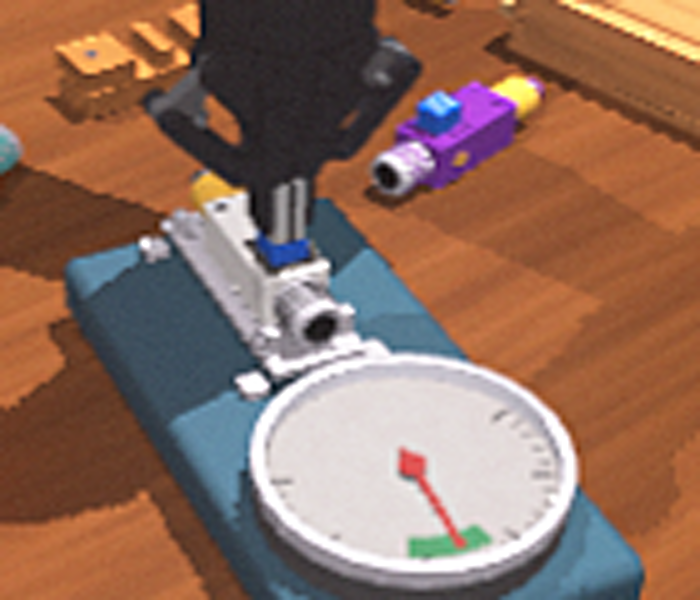

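The red hand points to about (460,543), inside the green sector at roughly 13.6 N. The button is only partly in and there is no clear click yet, so I'll go on gently.

Request:
apply_moves(
  fingers=[1,1,1],
  dp=[
    [0,0,-0.21],
    [0,0,-0.24],
    [0,0,-0.27],
  ],
  yaw=[0,0,0],
)

```text
clock: 7.65
position: [555.5, -32.1, 275.9]
ee_rot: [0.119, 0.993, 0.0, 0.002]
contact_force: [-2.6, 0.7, 8.3]
gripper_width: -0.0
```

```bash
python3 -c "
from dial import *
dial();print(read_state()['contact_force'],read_state()['position'])"
```

```text
centre px 310.27314113237526 266.96313469178534
red 18 N 13.612482641277321
black 0
[-3.41954897  1.02637853  6.39915539] [555.47491508 -32.05083263 275.69462783]
```

It has clicked: force fell from 14 N to 6.4 N, travel is about 8 mm, and the maximum hand stands at 13.6 N. That calls for the wooden crate. I'll lift off and set up for the grasp.

Request:
apply_moves(
  fingers=[1,1,1,1,0.6,0,0,0,0,0],
  dp=[
    [0,0,0.3],
    [0,0,0.8],
    [0,0,2],
    [0,0,4],
    [0,0,6],
    [0,0,6],
    [-0.7,0.2,6],
    [-1.75,0.4,6],
    [-1.75,0.4,6],
    [-1.75,0.4,6],
  ],
  yaw=[0,0,0,0,0,0,0,0,0,0],
)

```text
clock: 8.7
position: [537.5, -28.0, 335.3]
ee_rot: [0.119, 0.993, -0.0, 0.002]
contact_force: [-0.2, -0.4, 0.2]
gripper_width: 84.6
```

```bash
python3 -c "
from dial import *
dial('pics/d2.png');s=read_state();print(s['contact_force'],s['position'],s['gripper_width'],s['ee_rot'])"
```

```text
centre px 310.27314113237526 266.96313469178534
red 18 N 13.612482641277321
black 0
[ 0.63440323 -0.03456746  0.16725174] [537.84337477 -27.96615147 335.40645747] 85.32659028048458 [1.18685494e-01 9.92930058e-01 1.24967910e-05 1.91138868e-03]
```

View pics/d2.png

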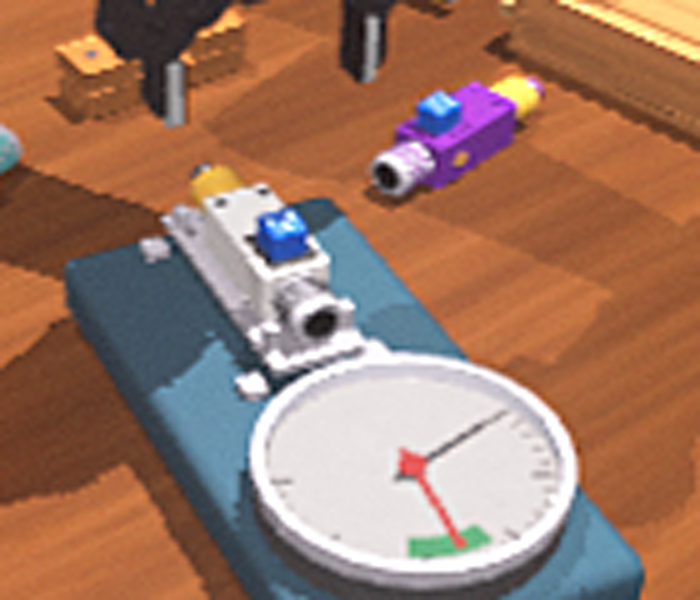

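The button is out again, the black needle is back at 0 and the red hand is still in the green at (460,543). The coupling hasn't moved. Next is the grasp at its middle.

Request:
apply_moves(
  fingers=[0,0,0,0,0,0,0,0,0,0],
  dp=[
    [0,0,-1.5],
    [0,0,-3.5],
    [0,0,-5.5],
    [0,0,-7],
    [0,0,-8],
    [0,0,-8.7],
    [0,0,-9.1],
    [0,0,-9.3],
    [0,0,-9.4],
    [0,0,-9.4],
  ],
  yaw=[0,0,0,0,0,0,0,0,0,0],
)

```text
clock: 9.75
position: [538.0, -27.9, 241.8]
ee_rot: [0.119, 0.993, 0.0, 0.002]
contact_force: [0.5, 0.1, -0.3]
gripper_width: 85.4
```

Request:
apply_moves(
  fingers=[0.3,0.5,0.7,0.9,1,1,1,1],
  dp=[
    [0,0,0],
    [0,0,0],
    [0,0,0],
    [0,0,0],
    [0,0,0],
    [0,0,0],
    [0,0,0],
    [0,0,0],
  ],
  yaw=[0,0,0,0,0,0,0,0],
)

```text
clock: 10.55
position: [538.1, -27.8, 242.0]
ee_rot: [0.119, 0.993, 0.0, 0.003]
contact_force: [-0.2, 1.0, 1.5]
gripper_width: 32.8
```

Request:
apply_moves(
  fingers=[1,1,1,1,1,1,1,1,1,1],
  dp=[
    [0,0,0.5],
    [0,0,1.5],
    [0,0,3],
    [0,0,5],
    [0,0,7],
    [0,0,9],
    [0,0,10.5],
    [0,0,11.5],
    [0,0,12],
    [0,0,12],
  ],
  yaw=[0,0,0,0,0,0,0,0,0,0],
)

```text
clock: 11.55
position: [537.9, -27.9, 362.2]
ee_rot: [0.119, 0.993, 0.0, 0.003]
contact_force: [-0.3, 0.9, -3.4]
gripper_width: 32.7
```

```bash
python3 - <<'E'
from m import *
s=read_state();print(s['position'],s['gripper_width'],s['contact_force'])
a=get_image("scene");b=get_image("top")
cv2.imwrite("pics/l1.png",np.hstack([cv2.resize(a["color"][110:320,200:450],(400,336)),cv2.resize(b["color"][140:270,120:320],(400,336))]))
E
```

```text
[537.93966283 -27.91608144 362.23554048] 32.718542621210695 [-0.25711449  0.9014519  -3.38694811]
```

View pics/l1.png

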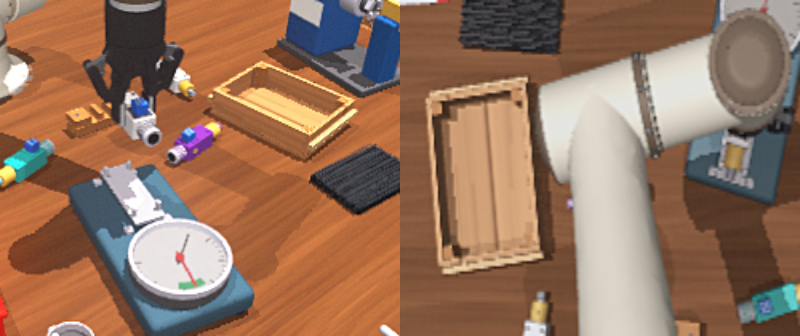

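The coupling is held level, button up, at (140,115) in the left half, and the platform is empty. The red hand is unchanged. Now I'll carry it to the wooden crate.

Request:
apply_moves(
  fingers=[1,1,1,1,1,1,1,1,1,1],
  dp=[
    [-0.3,2,0],
    [-0.8,5.5,0],
    [-1.4,9.5,0],
    [-2,14,0],
    [-2.6,18.5,0],
    [-3.2,23,0],
    [-3.8,27.5,0],
    [-4.4,31.5,0],
    [-5,35,0],
    [-5.4,38,0],
  ],
  yaw=[1,3,5,8,11,14,16,18,20,21.6],
)

```text
clock: 12.65
position: [483.0, 354.1, 359.7]
ee_rot: [-0.071, 0.998, -0.0, 0.001]
contact_force: [0.4, -0.4, -3.2]
gripper_width: 32.5
```

Request:
apply_moves(
  fingers=[1,1,1,1],
  dp=[
    [-0.2,1.4,0],
    [-0.3,2.6,0],
    [-0.3,2.7,0],
    [-0.3,2.7,0],
  ],
  yaw=[0,0,0,0],
)

```text
clock: 13.05
position: [480.1, 380.4, 359.2]
ee_rot: [-0.07, 0.998, -0.001, 0.0]
contact_force: [-0.4, 0.0, -4.2]
gripper_width: 32.7
```

```bash
python3 - <<'E'
from m import *
from scipy.spatial.transform import Rotation
s=read_state();R=Rotation.from_quat(s["ee_rot"]).as_matrix();print(s['position'],s['gripper_width'],s['contact_force'],np.degrees(np.arctan2(R[1,1],R[0,1])))
a=get_image("scene")
cv2.imwrite("pics/l2.png",cv2.resize(a["color"][90:230,290:450],(640,560),interpolation=2))
E
```

```text
[480.1068517  380.41844243 359.24143793] 32.686830768937604 [-0.37147722  0.04375607 -4.23153575] 98.05287132542122
```

View pics/l2.png

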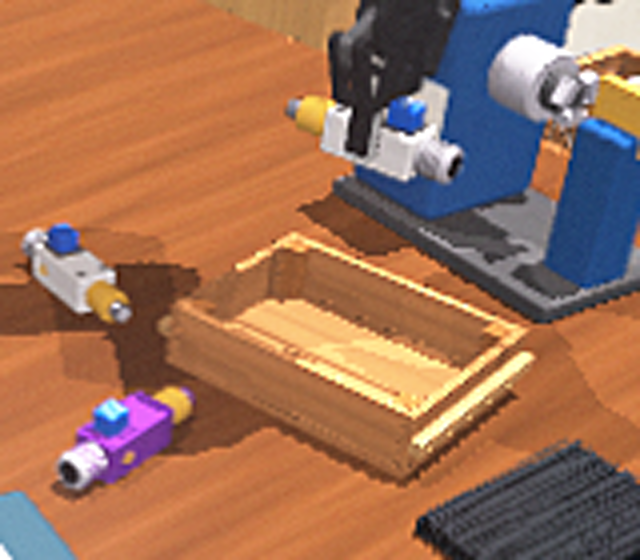

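The coupling hangs level over the crate, parallel to its long sides; the crate's centre is at about (350,340) in the crop. I'll lower it.

Request:
apply_moves(
  fingers=[1,1,1,1,1,1,1,1,1,1],
  dp=[
    [0,0,-1.5],
    [0,0,-4],
    [0,0,-7],
    [0,0,-10],
    [0,0,-12.5],
    [0,0,-14.5],
    [0,0,-15.5],
    [0,0,-16.2],
    [0,0,-16.4],
    [0,0,-16.4],
  ],
  yaw=[0,0,0,0,0,0,0,0,0,0],
)

```text
clock: 14.1
position: [480.5, 380.1, 196.2]
ee_rot: [-0.07, 0.998, -0.0, 0.001]
contact_force: [-0.1, 1.3, -4.3]
gripper_width: 32.7
```

Request:
apply_moves(
  fingers=[1,1,1,1,1],
  dp=[
    [0,0,-0.1],
    [0,0,-0.2],
    [0,0,-0.3],
    [0,0,-0.4],
    [0,0,-0.5],
  ],
  yaw=[0,0,0,0,0],
)

```text
clock: 14.6
position: [480.5, 380.1, 191.2]
ee_rot: [-0.07, 0.998, -0.0, 0.001]
contact_force: [-0.2, 0.5, -3.0]
gripper_width: 33.2
```

Request:
apply_moves(
  fingers=[1,1,1,1,1,1],
  dp=[
    [0,0,-0.08],
    [0,0,-0.16],
    [0,0,-0.24],
    [0,0,-0.32],
    [0,0,-0.4],
    [0,0,-0.42],
  ],
  yaw=[0,0,0,0,0,0],
)

```text
clock: 15.2
position: [480.4, 380.2, 187.6]
ee_rot: [-0.07, 0.998, -0.0, 0.001]
contact_force: [-2.7, -1.0, 2.1]
gripper_width: 33.1
```

It's on the floor: the force changed sign at the expected height. Releasing now.

Request:
apply_moves(
  fingers=[0.5,0.45,0.35,0.3,0.3,0.3,0.3,0.3,0.3,0.3],
  dp=[
    [0,0,0],
    [0,0,0],
    [0,0,0],
    [0,0,0],
    [0,0,0.5],
    [0,0,2],
    [0,0,5],
    [0,0,9],
    [0,0,13],
    [0,0,16],
  ],
  yaw=[0,0,0,0,0,0,0,0,0,0],
)

```text
clock: 16.2
position: [480.6, 380.2, 351.1]
ee_rot: [-0.07, 0.998, 0.001, 0.002]
contact_force: [1.1, -0.3, -0.9]
gripper_width: 59.9
```

Request:
apply_moves(
  fingers=[0.3,0.3,0.3,0.3,0.3,0.3],
  dp=[
    [0,-3,2],
    [0,-7,3],
    [0,-11,4],
    [0,-15,4],
    [0,-18,4],
    [0,-18,4],
  ],
  yaw=[0,0,0,0,0,0],
)

```text
clock: 16.8
position: [479.9, 197.1, 391.9]
ee_rot: [-0.068, 0.998, 0.001, 0.002]
contact_force: [-0.1, 0.2, 0.0]
gripper_width: 59.7
```

```bash
python3 - <<'E'
from m import *
from dial import dial
s=read_state();print(s['position'],s['gripper_width'],s['contact_force']);dial()
a=get_image("scene");b=get_image("top")
cv2.imwrite("pics/f1.png",np.hstack([cv2.resize(a["color"][110:330,200:450],(400,352),interpolation=2),cv2.resize(b["color"][150:260,110:235],(400,352),interpolation=2)]))
im=b;B,G,R=[im["color"][...,i].astype(int) for i in range(3)];m,c,st=big(region((B>R+50)&(B>110),(162,200),30));print("button",c,st,onz(im,*c,56.5))
E
```

```text
[479.93657022 197.05209873 391.91553884] 59.65508011573114 [-0.12720977  0.20854145  0.02471622]
centre px 310.27314113237526 266.96313469178534
red 18 N 13.612482641277321
black 0Traceback (most recent call last):
  File "<stdin>", line 6, in <module>
  File "m.py", line 3, in big
    n,l,st,c=cv2.connectedComponentsWithStats(mask.astype(np.uint8)); i=1+np.argmax(st[1:,4]); return (l==i).astype(np.uint8),c[i],st[i]
                                                                          ~~~~~~~~~^^^^^^^^^^
    return _wrapfunc(a, 'argmax', axis=axis, out=out, **kwds)
    return bound(*args, **kwds)
ValueError: attempt to get argmax of an empty sequence
```

View pics/f1.png

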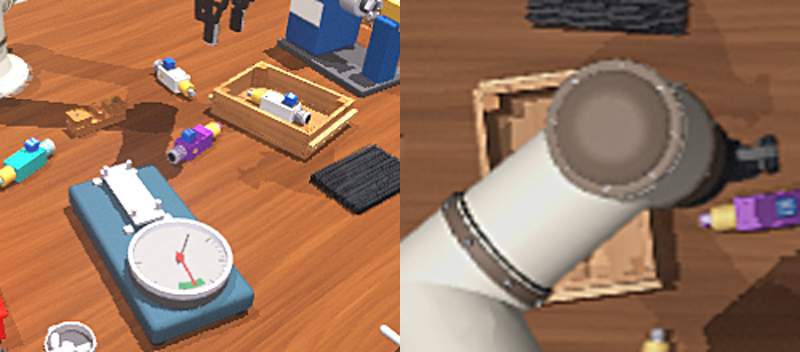

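The left half shows the coupling lying flat, button up and out, in the middle of the crate at about (283,105). The gripper is clear and the red hand is still in the green. The arm hides the crate in the top view, so the button mask there came back empty; the scene view is enough. Handing in.

```bash
python3 -c "
from bench import *
print(job_done())"
```

```text
the job is handed in; nothing more can be done
None
```

I pressed the blue button slowly until it clicked. The force peaked at about 14 N and fell to 6.4 N, with an estimated travel of about 8 mm. The red maximum hand stopped at about 13.6 N, inside the green sector, so the coupling went into the wooden crate, and I handed in at about 17 s of the 56 s limit.

**Last checks:** the scene camera shows the coupling flat, button up and out, near the middle of the crate. The gripper is clear and reads no contact force. The needle is back at zero and the red hand is unchanged. The other couplings, the wire bundle and the tin look unmoved.

**What failed or disagreed:**
- **Top view:** the arm hid the crate in the last top view, so that check of the coupling's position failed. Its place in the crate rests on the scene view and on the release pose, (480, 380) mm, against a measured crate centre of about (482, 378) mm.
- **Tool force:** its readings were noisy, for example 14.0 then 11.5 N just before the click. The sorting decision rests on the dial.
- **Button position:** an early two-camera estimate was about 8 mm too low, because its colour mask was poor. I replaced it with the top-view measurement, which agreed with the gauge's layout to about 2–3 mm.
- **Bench items:** the flue brush and the mallet were not in the last picture, so I did not check them again at the end.

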